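# Clamp the new menu card and hold the ticket clip open on its edge

### The job

The new menu card is still loose in its stand, the one whose metal clamp cover is up: press that cover down until its catch snaps over it and keeps it shut, and take your hand off it. Then squeeze the spring clip that sits on the old card by its two handles, lift it off, and bring it upright and square over the middle of the new card's top edge, its jaws well down on either side of the edge but touching neither face. Finish still holding the clip squeezed wide open there, so that I can slip today's ticket in before it bites, and do not shift the other things on the worktop.

Things in the scene. Friction and masses are not known exactly. Their poses are not given: they have to be found in the camera images.
- new_stand: Stand of the new card: fixed dark steel base 122 mm deep, 112 mm wide, 30 mm high, with an aluminium clamp cover that is up at the start. Origin: on the worktop under the middle of the card's slot; x points to the back (the card's normal), y along the card, z up; base from x = -102 to +20 mm. May stand left or right of the old stand, turned up to 0.25 rad.
- new_cover (a joint): Opening angle of the clamp cover about a hinge along y at its back edge: 0 is shut flat; starts at 0.5 to 0.7 rad, front edge up. A weak spring lifts it (about 1 N at the front edge). From about 0.12 rad down it meets the spring catch and takes 10 to 16 N at new_press to pass; below 0.04 rad it has snapped and stays shut by itself.
- new_hinge (a point): Middle of the cover's hinge line, in the stand's frame at x = -14, y = 0, z = 24.5 mm.
- new_press (a point): Point on the cover's upper face in mid-width, 58 mm forward of the hinge and 17 mm from its front edge (it moves with the cover); the place to press. The cover is 94 mm wide and 5 mm thick, its upper face 27.5 mm above the worktop when shut.
- new_edge (a point): Middle of the new card's top edge. The card is a stiff panel 140 mm wide, 3 mm thick, standing 14 mm behind the cover's hinge, its top 100 mm above the worktop; it leans back up to 5 degrees while the cover is up and is drawn upright as the cover shuts. Axes: x the card's normal, y along the edge, z up.
- old_stand: Stand of the old card, same make, size and axes, with the cover shut; everything on it is fixed.
- old_edge (a point): Middle of the old card's top edge, 100 mm above the worktop; the card is 140 mm wide and 3 mm thick.
- clip: Steel spring clip (55 g) on the old card's edge, jaws down. Origin on its pin, 8 to 14 mm above the edge; x across the card (the handles close along x), y along the pin, z up. Two wings, 34 mm wide, rise 39 mm above the pin: shut 39 mm apart outside at the top; squeezed fully, parallel 18 mm apart. Jaws 48 mm wide reach 32 mm below the pin. Grip both wings from above, 15 to 35 mm over the pin.
- clip_front (a joint): Angle by which the clip's front lever (-x side) is squeezed, from 0 (shut on a 3 mm card) to its stop at 0.27 rad, reached at about 9 N on the handles. The other lever turns as much; at the stop the jaw tips stand 20 mm apart. A spring shuts the clip when the handles are let go.
- clip_rear (a joint): The same for the rear lever (+x side of the clip).
- clip_front_tip (a point): Lower inner edge of the front jaw (mid-width), 32 mm below the pin and 1.5 mm in front of the clip's middle when shut; squeezed fully, 30 mm below the pin and 10 mm in front of the middle. The throat between the jaws is clear up to the coil round the pin, 7 mm below the pin.
- clip_rear_tip (a point): Lower inner edge of the rear jaw, the same behind the middle.
- new_card: The new card's panel (140 x 90 x 3 mm). Origin in the middle of its lower edge, 10 mm above the worktop; x its normal, y along it, z up.
- order_pad: Spiral notebook 148x109x13 mm, bystander.
- marker: Marker pen 135 mm long, bystander.
- timer: Kitchen timer 66x66x20 mm, bystander.
- tape_roll: Roll of tape, 103 mm across, 25 mm high, bystander.
- pepper_mill: Pepper mill, 58 mm across, 170 mm tall, bystander.
- card_terminal: Card terminal 165x72x30 mm, bystander.
Things that resemble listed ones, but are neither listed nor needed, are in the scene too. Leave any blue look-alike of the clip alone.

How it is judged:
By the outcome, as a careful person would: the job done as asked, in the order asked, and still so for the second after the job is handed in, while the arm keeps its last pose, push and grip.
It also fails if it takes over 58 s, if anything falls off the work surface, if the arm or the gripper's body presses on something with over 40 N, if the wrist force passes 120 N, or if a joint passes its speed limit or range.

### The arm

A 6-joint arm with a two-finger parallel gripper is mounted at the origin on a cart in front of the work surface, level with it; the furniture and walls round the work are solid. World frame = base frame: x ahead of the robot, y to its left, z up, the work surface at z = 0. Lengths are in m, angles in rad, forces in N, time in s.
With the tool pointing down it reaches from about 0.325 to 0.9 m from the base axis. Payload 6.1 kg.
Tool frame: the origin (TCP) lies at the very end of the fingers, on their centre line; the grasp point (between the pads) lies 19 mm behind it; x points along the fingers, z is the direction in which the jaws open and shut, and the axes are right-handed (so a half turn about x gives the same grasp; the last joint's range is limited). The gripper opens to 85 mm and grips with 20 to 120 N. Pads are 22 mm wide; open, the fingers measure 114 mm over their backs; the gripper's body (76 mm by 85 mm) begins 54 mm behind the grasp point. The pads swing forward as they close: fully open they stand 13 mm farther back than shut.
Start: joints at [1.04, 0.22, 1.526, -0, 1.395, -0.126], TCP at [0.246, 0.574, 0.231] pointing down, gripper open.
Joint ranges: [-2.98, 2.98], [-0.91, 2.08], [0.09, 2.57], [-1.24, 4.39], [0.2, 2.65], [-2.68, 2.68]. Speed limits (rad/s): [2.57, 2.57, 3.01, 3.14, 3.14, 3.14].

### API

Orientations are given as a unit quaternion [x, y, z, w].
In Python, from cell import manip gives the robot as it stands.
- The arm moves only by the shell command python3 -m crank 'ROWS' [OPENING]. ROWS is a JSON object of lists of equal length, an entry for each row: "offset": the shift along the tool's x, y, z in m, a list of three; "twist": the turn about the tool's x in degrees. A call has 1 to 8 rows; each row shifts and turns the pose as measured when the row begins, along the tool's axes as they then stand; what a row does not reach is not made up. A row lasts 1/10 s, in which the tool goes at most 50 mm and 8.59 degrees, less where a joint would pass 70% of its speed; a pose out of reach is approached as far as the arm can. A call is refused whole if a number of a shift passes 0.05 or a number of a turn 8.59, either way. A call with a gripper value outside its range is refused whole. OPENING is the opening, from -1 (shut) to 1 (fully open), set as the call begins (- or left out, the last holds). The fingers move at their own pace and stop on an object; the grip force is fixed at half the most. Time passes only in rows, so rows that do not move let the fingers close. It gives the time, the measured TCP pose, the force and the opening at its end, in the units of the state.
- manip.read_state(): the state, without advancing time (a new reading comes with each control period).
- manip.capture(name): name is "scene" or "top" or "wrist"; returns the picture (420x560x3 uint8, blue, green, red); there is no depth.
- manip.get_calibration(name): a dict with "intrinsics" (3x3 intrinsics, pixels), "cam_to_world" (4x4, takes a point from camera to world coordinates). Camera axes: x right, y down, z forward; pixel columns grow to the right and rows downward; lengths in m; the calibration is good to about 2 mm. A picture is of the moment at which its call begins: read the wrist's pose just before it. get_calibration takes no time and is no camera call; for the wrist camera it gives the pose at the moment of the call.
- manip.close_job(): hands the job in, once; it reports no verdict.
The state is a dict: "time": time; "joints": joint angles; "joint_vel": joint speeds; "tau": joint torques, N m; "position": TCP position; "tool_rot": TCP orientation; "wrist_force": force on the tool from outside, world axes, zero at the start; "moment": the same for the moment, N m; "grip_width": finger opening in m.
Only numpy, scipy, OpenCV 4.12 (cv2) and the standard library are available. Lean on these libraries where they do the work, as an engineer would, in place of code of your own. Each camera call takes 0.05 s, during which the arm holds its last target. There are 200 camera calls.

## Working session

There is one attempt and no reset: what is moved stays moved. The work goes in short steps, Python scripts to look and compute and a shell command to move; the robot and the scene stay as the last step left them, time stands still between calls to the robot, and variables do not carry over. Pictures are saved under pics/ and viewed, about 8 in all and at most 12, crops included, and the job is handed in when it is done.

```bash
mkdir -p pics; ls; cat > h.py <<'E'
import numpy as np,cv2
from cell import manip
def snap(n,f):
    c=manip.get_calibration(n);im=manip.capture(n);cv2.imwrite(f'pics/{f}.png',im);np.savez(f'pics/{f}.npz',K=c["intrinsics"],T=c["cam_to_world"]);return im
def cal(f):
    d=np.load(f'pics/{f}.npz');return d['K'],d['T']
def ray(f,u,v,z):
    K,T=cal(f);d=T[:3,:3]@np.linalg.inv(K)@[u,v,1];o=T[:3,3];return o+d*(z-o[2])/d[2]
def proj(f,p):
    K,T=cal(f);q=K@(T[:3,:3].T@(np.array(p)-T[:3,3]));return q[:2]/q[2]
E
python3 - <<'E'
from h import *
for n in("scene","top"):
    im=snap(n,n+"0");K,T=cal(n+"0");print(n,K[0,0],T.round(3).tolist())
print(manip.read_state())
a=cv2.imread('pics/scene0.png');b=cv2.imread('pics/top0.png')
E
```

```text
pics
scene 434.5781537744704 [[0.607, -0.557, 0.567, -0.067], [-0.795, -0.418, 0.44, -0.469], [-0.008, -0.718, -0.696, 0.9], [0.0, 0.0, 0.0, 1.0]]
top 385.5457752721465 [[-0.01, -0.989, 0.146, 0.426], [-1.0, 0.01, -0.003, 0.009], [0.002, -0.146, -0.989, 1.103], [0.0, 0.0, 0.0, 1.0]]
{'time': 0.1, 'joints': array([ 1.03991987e+00,  2.21155199e-01,  1.52750602e+00,  2.91998077e-05,
        1.39469933e+00, -1.26110953e-01]), 'joint_vel': array([-3.60149570e-04, -7.36286290e-04, -1.69464718e-03, -9.54799240e-05,
        7.69199287e-04,  3.62041655e-04]), 'tau': array([ 9.89312539e-04, -4.98239529e+01, -3.90546656e+01, -2.39144483e-04,
        5.73026933e-03, -4.84386317e-05]), 'position': array([0.24584872, 0.57402076, 0.23029879]), 'tool_rot': array([-0.38955816,  0.5908634 ,  0.3890249 ,  0.58973257]), 'wrist_force': array([0.39568588, 0.38853219, 0.38273075]), 'moment': array([ 0.01582265, -0.02981959,  0.02252318]), 'grip_width': 0.08529141939061204}
```

View pics/top0.png

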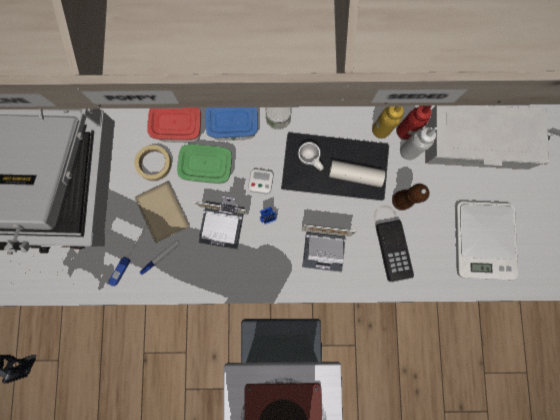

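View pics/scene0.png

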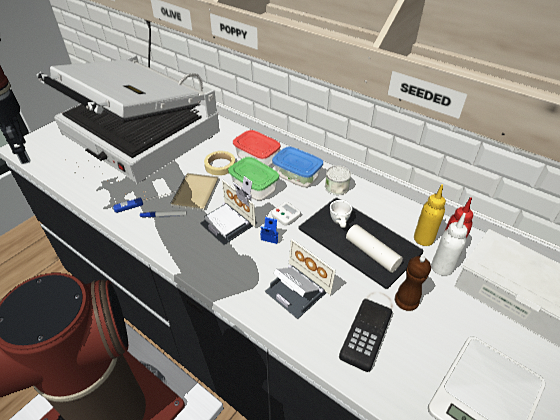

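The candidates in the top picture:
- **Stands:** the left one (221,225) has its cover flat and a clip on its card at about (232,203). The right one (324,248) has its cover raised.
- **Clips:** the steel clip is at (232,203). The blue look-alike, at (269,214), stays where it is.

I'll check that choice in one close crop.

```bash
python3 - <<'E'
from h import *
a=cv2.imread('pics/scene0.png')[165:325,190:350];b=cv2.imread('pics/top0.png')[185:285,185:365]
a=cv2.resize(a,(560,560),interpolation=cv2.INTER_CUBIC)[:, :];b=cv2.resize(b,None,fx=3,fy=3,interpolation=cv2.INTER_CUBIC)
a=cv2.resize(a,(260*1,260))if 0 else cv2.resize(a,(300,300))
o=np.zeros((600,800,3),np.uint8);o[:300,:540]=b;o[300:600,:300]=a
o[:300,540:800]=0
s=cv2.resize(cv2.imread('pics/scene0.png')[170:260,200:300],(440,396)) ;o[204+0:600,360:800]=s if 0 else o[204:600,360:800]
o[300:600,300:800]=cv2.resize(cv2.imread('pics/scene0.png')[240:320,230:345][:69],(500,300))
cv2.imwrite('pics/crop1.png',o)
for n,(u,v) in dict(newfrontL=(304,269),newfrontR=(344,271),oldfrontL=(200,243),oldfrontR=(238,248)).items(): print(n,ray('top0',u,v,0.03).round(3))
for n,(u,v) in dict(newtopL=(304,229),newtopR=(354,233),oldL=(199,204),oldR=(247,212)).items(): print(n,ray('top0',u,v,0.1).round(3))
E
```

```text
newfrontL [ 0.406 -0.063  0.03 ]
newfrontR [ 0.399 -0.173  0.03 ]
oldfrontL [0.48  0.224 0.03 ]
oldfrontR [0.465 0.119 0.03 ]
newtopL [ 0.51 -0.06  0.1 ]
newtopR [ 0.498 -0.19   0.1  ]
oldL [0.578 0.215 0.1  ]
oldR [0.556 0.088 0.1  ]
```

View pics/crop1.png

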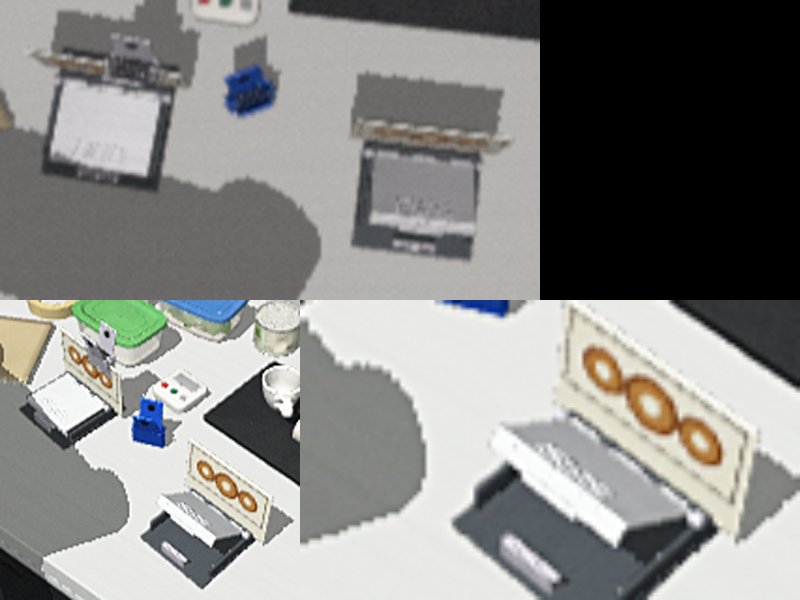

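The crop settles it. The right stand has its cover up, so it is the new one. The left stand has its cover shut and the steel clip on its card. The blue clip stands free on the worktop. Next I'll work out the approach.

```bash
cat >> h.py <<'E'
from scipy.spatial.transform import Rotation as R
def plan(p=None,yaw=None,pr=True):
    s=manip.read_state();M=R.from_quat(s['tool_rot']).as_matrix();z=M[:,2]
    y=np.arctan2(z[1],z[0])
    print('t',round(s['time'],2),'pos',s['position'].round(4),'zyaw',y.round(4),'xax',M[:,0].round(4),'yax',M[:,1].round(3),'F',np.round(s['wrist_force'],1),'w',round(s['grip_width'],4))
    if p is not None: print(' offset',(M.T@(np.array(p)-s['position'])).round(4))
    if yaw is not None:
        d=(yaw-y+np.pi/2)%np.pi-np.pi/2; print(' twist',np.degrees(d*np.sign(M[2,0])).round(2))
    print(' j6',s['joints'].round(3))
E
python3 - <<'E'
from h import *
plan([.43,-.12,.23],-.09)
print((np.linalg.inv(manip.get_calibration('wrist')['cam_to_world'])).round(3), manip.get_calibration('wrist')['cam_to_world'].round(3),manip.get_calibration('wrist')['intrinsics'][0,0])
E
```

```text
t 0.1 pos [0.2458 0.574  0.2303] zyaw 1.166 xax [-9.0e-04 -1.5e-03 -1.0e+00] yax [-0.919  0.394  0.   ] F [0.4 0.4 0.4] w 0.0853
 offset [ 0.0012 -0.4426 -0.5654]
 twist 71.96
 j6 [ 1.04   0.221  1.528  0.     1.395 -0.126]
[[ 0.394  0.919 -0.002 -0.623]
 [ 0.883 -0.378  0.278 -0.036]
 [ 0.255 -0.111 -0.961  0.379]
 [ 0.     0.     0.     1.   ]] [[ 0.394  0.883  0.255  0.181]
 [ 0.919 -0.378 -0.111  0.601]
 [-0.002  0.278 -0.961  0.373]
 [ 0.     0.     0.     1.   ]] 334.1055102725097
```

```bash
python3 -m crank '{"offset":[[0,-0.034,-0.036],[0,-0.034,-0.036],[0,-0.034,-0.036],[0,-0.034,-0.036],[0,-0.034,-0.036],[0,-0.034,-0.036],[0,-0.034,-0.036],[0,0,0]],"twist":[0,0,0,0,0,0,0,0]}' 1
python3 -m crank '{"offset":[[0,0,0],[0,0,0],[0,0,0],[0,0,0],[0,0,0],[0,0,0],[0,0,0],[0,0,0]],"twist":[8.5,8.5,8.5,8.5,8.5,8.5,8.5,8.5]}'
python3 - <<'E'
from h import *
plan([.43,.19,.28],-.1)
E
```

```text
time: 0.9
position: [0.365, 0.2415, 0.2249]
tool_rot: [-0.392, 0.593, 0.389, 0.586]
wrist_force: [-0.7, -0.3, -0.0]
grip_width: 0.0859
time: 1.7
position: [0.3628, 0.2417, 0.2224]
tool_rot: [0.007, 0.711, -0.013, 0.703]
wrist_force: [0.0, -0.8, 0.2]
grip_width: 0.0854
t 1.7 pos [0.3628 0.2417 0.2224] zyaw -0.0287 xax [-0.0107 -0.0076 -0.9999] yax [ 0.029  1.    -0.008] F [ 0.  -0.8  0.2] w 0.0854
 offset [-0.058  -0.0502  0.0681]
 twist 4.09
 j6 [ 0.408 -0.232  1.994 -0.003  1.393  0.438]
```

```bash
python3 -m crank '{"offset":[[-0.03,-0.02,0.025],[-0.03,-0.02,0.025],[0,-0.02,0.02],[0,0,0],[0,0,0]],"twist":[4,0,0,0,0]}'
python3 - <<'E'
from h import *
snap('wrist','w1');plan()
E
```

```text
time: 2.2
position: [0.4277, 0.1779, 0.2813]
tool_rot: [0.033, 0.712, -0.039, 0.701]
wrist_force: [-0.3, 0.3, -0.1]
grip_width: 0.0856
t 2.25 pos [0.4275 0.1779 0.281 ] zyaw -0.1005 xax [-0.0167 -0.0083 -0.9998] yax [ 0.1    0.995 -0.01 ] F [-0.2  0.7 -0.4] w 0.0855
 j6 [ 0.227 -0.192  1.85  -0.004  1.501  0.328]
```

View pics/w1.png

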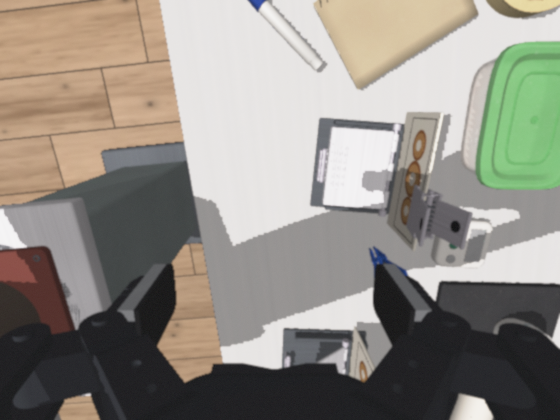

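```bash
python3 - <<'E'
from h import *
im=cv2.imread('pics/w1.png')[100:275,300:500]
cv2.imwrite('pics/c2.png',cv2.resize(im,None,fx=3.4,fy=3.4,interpolation=cv2.INTER_CUBIC))
E
```

```text
(no output)
```

View pics/c2.png

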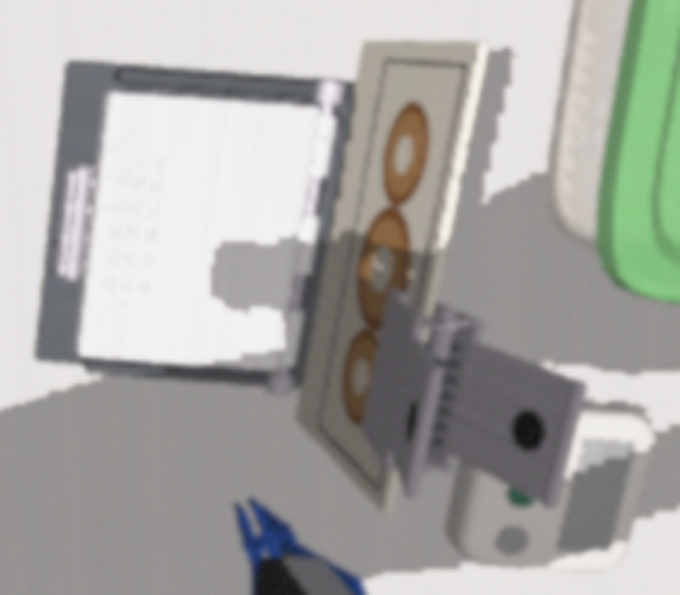

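```bash
python3 - <<'E'
from h import *
def r(x,y,z): return ray('w1',300+x/3.4,100+y/3.4,z)
L=r(483,43,.1);Rr=r(390,509,.1);d=(L-Rr)[:2];n=np.hypot(*d);ey=d/n;ex=np.array([ey[1],-ey[0]])
print('old',L.round(4),Rr.round(4),n,'yaw',np.arctan2(-ey[0],ey[1]),'mid',(L+Rr)[:2]/2)
m=(L+Rr)[:2]/2
for nm,q in dict(jawA=(395,291,.079),jawB=(365,440,.079),rwA=(583,385,.15),rwB=(555,503,.15)).items():
    p=r(*q);print(nm,p.round(4),'card frame',((p[:2]-m)@ex).round(4),((p[:2]-m)@ey).round(4))
# base front corners z=.03
for q in ((68,62),(37,357)):
    p=r(*q,.03);print('base front',p.round(4),((p[:2]-m)@ex).round(4),((p[:2]-m)@ey).round(4))
E
```

```text
old [0.5861 0.23   0.1   ] [0.5636 0.0942 0.1   ] 0.1375891086248819 yaw -0.16382560795190662 mid [0.57485446 0.16208627]
jawA [0.572  0.1573 0.079 ] card frame -0.002 -0.0051
jawB [0.5635 0.1091 0.079 ] card frame -0.0026 -0.0541
rwA [0.5912 0.1473 0.15  ] card frame 0.0185 -0.0119
rwB [0.5861 0.1157 0.15  ] card frame 0.0187 -0.0439
base front [0.4817 0.2337 0.03  ] -0.1036 0.0554
base front [0.4643 0.1324 0.03  ] -0.1042 -0.0473
```

Measured from the close view, the old card's edge is centred at (0.575, 0.162) with yaw -0.164, and its length comes out at 138 mm against the 140 mm given. The clip's pin is at about (0.570, 0.134), 29 mm to the right of the card's middle. The widths and wing offset agree with the description. Next I'll move over the new stand, shutting the fingers on the way.

```bash
python3 -m crank '{"offset":[[0,-0.048,0.005],[0,-0.048,0.005],[0,-0.048,0.005],[0,-0.048,0.005],[0,-0.048,0.005],[0,-0.047,0.005],[0,0,0],[0,0,0]],"twist":[0,0,0,0,0,0,0,0]}' -1
python3 - <<'E'
from h import *
im=snap('wrist','w2');plan()
cv2.imwrite('pics/c3.png',cv2.resize(im[60:300,240:520],None,fx=2.5,fy=2.5,interpolation=cv2.INTER_CUBIC))
E
```

```text
time: 3.05
position: [0.4259, -0.1098, 0.2777]
tool_rot: [0.028, 0.715, -0.031, 0.698]
wrist_force: [-0.3, 0.7, 0.0]
grip_width: -0.0002
t 3.1 pos [ 0.4259 -0.1095  0.2777] zyaw -0.0826 xax [-0.0234 -0.0042 -0.9997] yax [ 0.082  0.997 -0.006] F [-0.4 -0.  -0.5] w -0.0
 j6 [-0.421 -0.249  1.904 -0.013  1.506 -0.338]
```

View pics/c3.png

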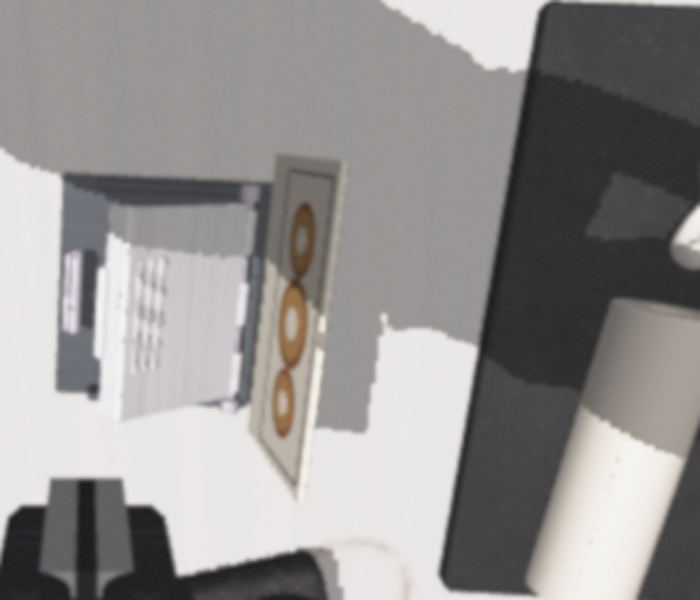

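```bash
python3 - <<'E'
from h import *
def r(x,y,z): return ray('w2',240+x/2.5,60+y/2.5,z)
def fr(L,Rr):
    d=(L-Rr)[:2];n=np.hypot(*d);ey=d/n;return n,ey,np.array([ey[1],-ey[0]]),(L+Rr)[:2]/2
n,ey,ex,m=fr(r(344,162,.1),r(302,500,.1));print('card',n,np.arctan2(-ey[0],ey[1]),m)
n,ey2,ex2,mb=fr(r(63,175,.03),r(57,390,.03));print('base',n,np.arctan2(-ey2[0],ey2[1]),mb,'origin',mb+.102*ex)
o=mb+.102*ex
print('lean x',(m-o)@ex,(m-o)@ey,'press shut',o-.072*ex)
for a in(.5,.6,.7): # press/upper face front edge
    p=np.array([*(o+ex*(-.014-.075*np.cos(a))),.0245+.075*np.sin(a)]);uv=proj('w2',p);print(a,((uv-[240,60])*2.5).round())
plan([*(o-.066*ex),.12])
E
```

```text
card 0.13663310934125372 -0.12358815389518404 [ 0.5133572  -0.12778019]
base 0.10290692042328357 -0.11962825405718117 [ 0.40786994 -0.11070825] origin [ 0.50909196 -0.12328217]
lean x 0.004787203407223043 -0.003937914449759998 press shut [ 0.43764112 -0.11440646]
0.5 [107. 301.]
0.6 [116. 305.]
0.7 [127. 308.]
t 3.1 pos [ 0.4259 -0.1095  0.2777] zyaw -0.0826 xax [-0.0234 -0.0042 -0.9997] yax [ 0.082  0.997 -0.006] F [-0.4 -0.  -0.5] w -0.0
 offset [ 0.1572 -0.0032  0.0217]
 j6 [-0.421 -0.249  1.904 -0.013  1.506 -0.338]
```

```bash
python3 -m crank '{"offset":[[0.04,-0.0013,0.0055],[0.04,-0.0013,0.0055],[0.04,-0.001,0.0055],[0.037,-0.001,0.005],[0.03,0,0]],"twist":[0,0,0,0,-2]}'
python3 -m crank '{"offset":[[0.02,0,0],[0.02,0,-0.001],[0,0,0]],"twist":[0,0,0]}'
python3 - <<'E'
from h import *
plan([.4375,-.117,.0275])
E
```

```text
time: 3.6
position: [0.4496, -0.1083, 0.0906]
tool_rot: [0.009, 0.71, -0.015, 0.704]
wrist_force: [0.8, -0.4, 0.3]
grip_width: 0.0
time: 3.9
position: [0.4445, -0.0997, 0.0441]
tool_rot: [0.007, 0.714, -0.009, 0.701]
wrist_force: [-0.8, -0.1, 0.2]
grip_width: 0.0001
t 3.9 pos [ 0.4445 -0.0997  0.0441] zyaw -0.0221 xax [-0.0185 -0.0031 -0.9998] yax [ 0.022  1.    -0.004] F [-0.8 -0.1  0.2] w 0.0001
 offset [ 0.0168 -0.0174 -0.0063]
 j6 [-0.387  0.061  2.09  -0.012  1.007 -0.358]
```

```bash
python3 -m crank '{"offset":[[-0.002,-0.017,-0.004],[0.003,0,0],[0.008,0,0]],"twist":[0,0,0]}'
python3 - <<'E'
from h import *
plan([.4375,-.117,.0275])
E
```

```text
time: 4.2
position: [0.4422, -0.1129, 0.0376]
tool_rot: [0.004, 0.713, -0.007, 0.702]
wrist_force: [0.2, -0.5, 1.7]
grip_width: 0.0002
t 4.2 pos [ 0.4422 -0.1129  0.0376] zyaw -0.0152 xax [-0.0155 -0.0037 -0.9999] yax [ 0.015  1.    -0.004] F [ 0.2 -0.5  1.7] w 0.0002
 offset [ 0.0101 -0.0041 -0.0045]
 j6 [-0.416  0.073  2.092 -0.012  0.989 -0.394]
```

```bash
python3 -m crank '{"offset":[[0.002,-0.003,-0.0045],[0.006,0,0],[0.004,0,0],[0.003,0,0]],"twist":[0,0,0,0]}'
python3 -m crank '{"offset":[[0.003,0,0],[0.003,0,0]],"twist":[0,0]}'
```

```text
time: 4.6
position: [0.4387, -0.115, 0.0269]
tool_rot: [0.003, 0.713, -0.006, 0.702]
wrist_force: [-20.8, 7.0, 55.5]
grip_width: -0.0
time: 4.8
position: [0.4386, -0.1149, 0.0272]
tool_rot: [0.002, 0.714, -0.005, 0.7]
wrist_force: [-13.6, 4.3, 34.4]
grip_width: -0.0
```

The tip reached the shut height, at 55 N and then 34 N, so the cover should have snapped. I'll lift off and move toward the clip, with a check on the way.

```bash
python3 -m crank '{"offset":[[-0.02,0,0],[-0.045,0,0],[-0.045,0,0],[-0.045,0,0],[-0.045,0,0],[-0.045,0,0],[0,0,0]],"twist":[0,0,0,0,0,0,6]}'
python3 - <<'E'
from h import *
snap('wrist','w3');plan([.52,.137,.27],-.164)
a=cv2.imread('pics/w3.png')[60:300,200:480]
cv2.imwrite('pics/c4.png',cv2.resize(a,None,fx=2.5,fy=2.5,interpolation=cv2.INTER_CUBIC))
E
```

```text
time: 5.5
position: [0.4416, -0.1116, 0.2808]
tool_rot: [0.04, 0.714, -0.042, 0.698]
wrist_force: [1.1, -0.8, -0.5]
grip_width: -0.0001
t 5.55 pos [ 0.4404 -0.1111  0.2778] zyaw -0.1241 xax [-2.620e-02  6.000e-04 -9.997e-01] yax [ 0.124  0.992 -0.003] F [0.3 0.  0. ] w -0.0001
 offset [0.0058 0.256  0.0484]
 twist 2.28
 j6 [-0.414 -0.207  1.869 -0.01   1.503 -0.289]
```

View pics/c4.png

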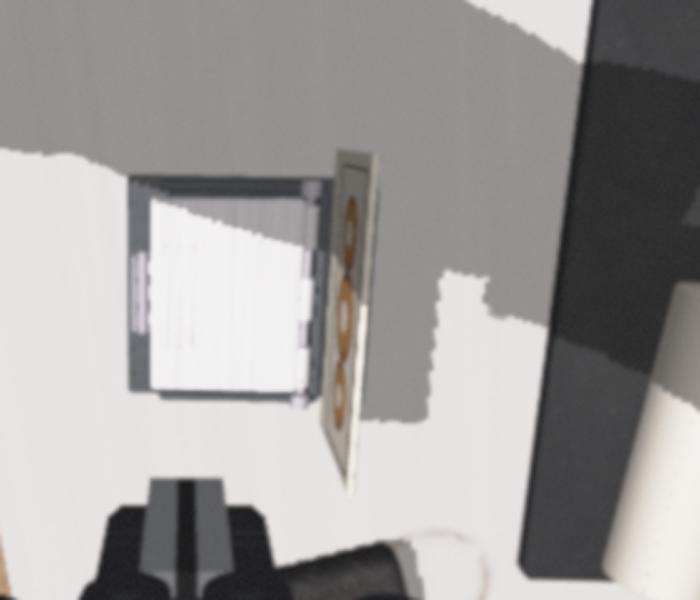

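The cover lies flat and shut, and the card is upright, its top edge running from (378,153) to (351,491) in the crop. I'll measure the new edge from this.

```bash
python3 - <<'E'
from h import *
def r(x,y,z): return ray('w3',200+x/2.5,60+y/2.5,z)
def fr(L,Rr):
    d=(L-Rr)[:2];n=np.hypot(*d);ey=d/n;return n,ey,np.array([ey[1],-ey[0]]),(L+Rr)[:2]/2
n,ey,ex,m=fr(r(377,153,.1),r(351,491,.1));print('card',n,np.arctan2(-ey[0],ey[1]),m)
n,ey2,ex2,mb=fr(r(129,177,.03),r(129,391,.03));print('base',n,np.arctan2(-ey2[0],ey2[1]),mb,'origin',mb+.102*ex)
print((m-mb)@ex,(m-mb)@ey)
E
```

```text
card 0.13714691843166954 -0.1313544784050291 [ 0.50671282 -0.12674521]
base 0.10332541472504078 -0.13540164199340343 [ 0.40896247 -0.11105311] origin [ 0.51008378 -0.12441277]
0.09896357195441156 -0.002753867224516907
```

```bash
python3 -m crank '{"offset":[[0,0.045,0.01],[0,0.045,0.01],[0,0.045,0.01],[0,0.045,0.01],[0,0.045,0.01],[0,0.03,0.01],[0,0,0]],"twist":[0,0,0,0,0,0,0]}' 1
python3 - <<'E'
from h import *
plan([.5702,.1338,.20],-.164)
E
```

```text
time: 6.25
position: [0.5306, 0.1426, 0.2666]
tool_rot: [0.042, 0.718, -0.043, 0.693]
wrist_force: [0.1, -0.7, -0.3]
grip_width: 0.0855
t 6.25 pos [0.5306 0.1426 0.2666] zyaw -0.1199 xax [-3.560e-02  4.000e-04 -9.994e-01] yax [ 0.119  0.993 -0.004] F [ 0.1 -0.7 -0.3] w 0.0855
 offset [ 0.0652 -0.0038  0.0427]
 twist 2.53
 j6 [0.116 0.046 1.653 0.005 1.478 0.236]
```

```bash
python3 -m crank '{"offset":[[0.02,-0.001,0.014],[0.025,-0.001,0.014],[0.02,-0.001,0.014],[0,0,0]],"twist":[2.5,0,0,0]}'
python3 - <<'E'
from h import *
im=snap('wrist','w4');plan([.5702,.1338,.118],-.164)
cv2.imwrite('pics/c5.png',cv2.resize(im[130:420,180:500],None,fx=2,fy=2,interpolation=cv2.INTER_CUBIC))
E
```

```text
time: 6.65
position: [0.567, 0.1332, 0.1935]
tool_rot: [0.054, 0.72, -0.057, 0.69]
wrist_force: [0.0, 0.2, -0.5]
grip_width: 0.0853
t 6.7 pos [0.567  0.1335 0.195 ] zyaw -0.1563 xax [-4.170e-02 -8.000e-04 -9.991e-01] yax [ 0.155  0.988 -0.007] F [-0.5  0.2 -0.1] w 0.0854
 offset [0.0768 0.0013 0.0063]
 twist 0.44
 j6 [0.094 0.18  1.643 0.003 1.36  0.25 ]
```

View pics/c5.png

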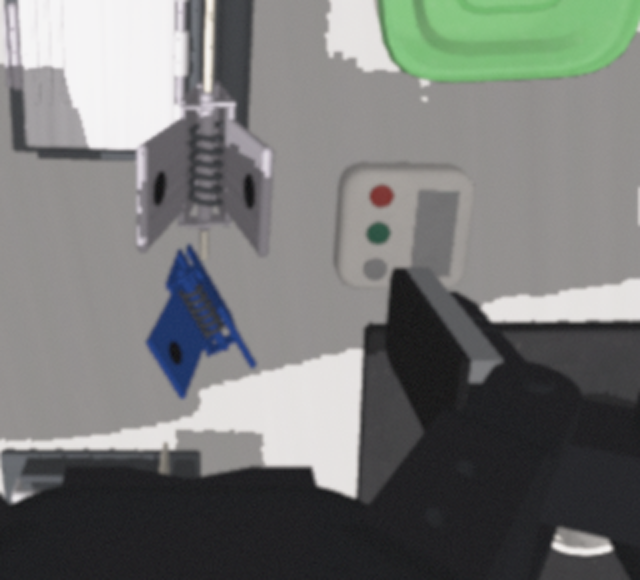

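```bash
python3 - <<'E'
from h import *
def r(x,y,z): return ray('w4',180+x/2,130+y/2,z)
for z in(.147,.15,.153):
    q=[r(*a,z) for a in((139,147),(140,249),(271,150),(267,254))];c=sum(q)/4
    print(z,c.round(4),'len',np.hypot(*(q[0]-q[1])[:2]),np.hypot(*(q[2]-q[3])[:2]),'wid',np.hypot(*(q[0]-q[2])[:2]),np.hypot(*(q[1]-q[3])[:2]))
print('card edge',r(208,60,.1),r(205,245,.1), 'predicted clip uv',(proj('w4',[.5702,.1338,.15])-[180,130])*2)
E
```

```text
0.147 [0.5697 0.1338 0.147 ] len 0.032688349890900775 0.03316069149217562 wid 0.03876254894884056 0.0390934595804011
0.15 [0.5699 0.1349 0.15  ] len 0.03216932048318127 0.032634162189772796 wid 0.038147072704558825 0.03847272909876342
0.153 [0.5701 0.136  0.153 ] len 0.031650291075461766 0.03210763288737007 wid 0.037531596460277185 0.03785199861712563
card edge [0.57551036 0.16898356 0.1       ] [0.56396159 0.09909174 0.1       ] predicted clip uv [205.5493033  204.42594662]
```

Clip centre confirmed at (0.570, 0.134), with the wing tops at about z = 0.147, so the pin is at about 0.108. The tool has picked up 2.4° of tilt, so before gripping I'll find out what drives it.

```bash
python3 -m crank '{"offset":[[0,0,0],[0,0,0],[0,0,0],[0,0,0],[0,0,0],[0,0,0]],"twist":[0,0,0,0,0,0]}' >/dev/null
python3 -c "
from h import *
plan()"
python3 -m crank '{"offset":[[-0.04,0,-0.03],[-0.04,0,-0.03],[0,0,0]],"twist":[0,0,0]}' >/dev/null
python3 -c "
from h import *
plan()"
python3 -m crank '{"offset":[[-0.02,0,0],[0.02,0,0],[-0.02,0,0],[0.02,0,0],[-0.02,0,0],[0.02,0,0],[-0.02,0,0],[0.02,0,0]],"twist":[0,0,0,0,0,0,0,0]}' >/dev/null
python3 -c "
from h import *
plan()"
```

```text
t 7.3 pos [0.5671 0.1332 0.1998] zyaw -0.1553 xax [-3.620e-02 -2.000e-04 -9.993e-01] yax [ 0.154  0.988 -0.006] F [ 0.2  0.6 -1.3] w 0.0856
 j6 [0.093 0.172 1.643 0.003 1.363 0.248]
t 7.6 pos [0.5086 0.1424 0.2803] zyaw -0.156 xax [-4.45e-02 -8.00e-04 -9.99e-01] yax [ 0.155  0.988 -0.008] F [1.3 0.5 0.5] w 0.0856
 j6 [ 0.121 -0.006  1.681  0.005  1.511  0.276]
t 8.4 pos [0.5083 0.1427 0.2802] zyaw -0.1544 xax [-4.130e-02 -9.000e-04 -9.991e-01] yax [ 0.154  0.988 -0.007] F [ 0.3 -0.6  1. ] w 0.085
 j6 [ 0.122 -0.009  1.684  0.004  1.508  0.276]
```

```bash
python3 -m crank '{"offset":[[0,0,0],[0,0,0],[0,0,0],[0,0,0],[0,0,0],[0,0,0],[0,0,0],[0,0,0]],"twist":[0,0,0,0,0,0,0,0]}' >/dev/null
python3 -c "
from h import *
plan()"
python3 -m crank '{"offset":[[0.02,0,0.0145],[0.02,0,0.0145],[0.02,0,0.0145],[0.02,0,0.0145],[0,0,0],[0,0,0]],"twist":[0,0,0,0,0,0]}' >/dev/null
python3 -c "
from h import *
plan([.5699,.1340,.116],-.164)"
```

```text
t 9.2 pos [0.5078 0.1425 0.2791] zyaw -0.1545 xax [-0.0442 -0.0014 -0.999 ] yax [ 0.154  0.988 -0.008] F [0.8 1.  0.5] w 0.0851
 j6 [ 0.121 -0.007  1.684  0.004  1.509  0.275]
t 9.8 pos [0.5643 0.1336 0.1965] zyaw -0.1539 xax [-4.030e-02 -7.000e-04 -9.992e-01] yax [ 0.153  0.988 -0.007] F [ 0.1 -0.8  0.6] w 0.0854
 offset [0.0802 0.0018 0.0086]
 twist 0.58
 j6 [0.095 0.172 1.65  0.003 1.36  0.248]
```

```bash
python3 -m crank '{"offset":[[-0.01,0,0],[-0.01,0,0],[-0.01,0,0],[-0.01,0,0],[-0.01,0,0],[-0.01,0,0],[-0.01,0,0],[-0.01,0,0]],"twist":[0,0,0,0,0,0,0,0]}' >/dev/null
python3 -c "
from h import *
plan()"
python3 -m crank '{"offset":[[0.045,0,0.002],[0.035,0,0.002]],"twist":[0,0]}' >/dev/null
python3 -c "
from h import *
plan()"
python3 -m crank '{"offset":[[0,0,-0.045],[0,0,-0.045],[0,0,0]],"twist":[0,0,0]}' >/dev/null
python3 -c "
from h import *
plan()"
python3 -m crank '{"offset":[[0,0,0.015],[0,0,0.015],[0,0,0.015],[0,0,0.015],[0,0,0.015],[0,0,0.015],[0,0,0]],"twist":[0,0,0,0,0,0,0]}' >/dev/null
python3 -c "
from h import *
plan([.5699,.1340,.116],-.164)"
```

```text
t 10.6 pos [0.5678 0.1346 0.2894] zyaw -0.1527 xax [-3.250e-02  2.000e-04 -9.995e-01] yax [ 0.152  0.988 -0.005] F [ 0.2  0.2 -0.2] w 0.0853
 j6 [0.096 0.115 1.537 0.003 1.522 0.248]
t 10.8 pos [0.575  0.1347 0.2179] zyaw -0.1524 xax [-0.0154  0.0019 -0.9999] yax [ 0.152  0.988 -0.   ] F [-0.7 -0.6 -1.6] w 0.0852
 j6 [0.095 0.16  1.621 0.003 1.375 0.246]
t 11.1 pos [0.4778 0.1472 0.2057] zyaw -0.1545 xax [-0.0422 -0.0013 -0.9991] yax [ 0.154  0.988 -0.008] F [ 0.5 -0.2  0.5] w 0.0853
 j6 [ 0.138 -0.027  1.842  0.005  1.369  0.291]
t 11.8 pos [0.5718 0.1332 0.2058] zyaw -0.1526 xax [-0.038  -0.0013 -0.9993] yax [ 0.152  0.988 -0.007] F [-0.9 -0.9  0.2] w 0.0856
 offset [0.0898 0.0011 0.0013]
 twist 0.65
 j6 [0.093 0.179 1.623 0.002 1.377 0.245]
```

```bash
python3 -m crank '{"offset":[[-0.01,0,0],[-0.01,0,0],[-0.01,0,0],[-0.01,0,0],[-0.01,0,0],[-0.01,0,0],[-0.01,0,0],[-0.01,0,0]],"twist":[0,0,0,0,0,0,0,0]}' >/dev/null
python3 -m crank '{"offset":[[0.045,0,0],[0.035,0,0],[0,0,0],[0,0,0]],"twist":[0,0,0,0]}' >/dev/null
python3 -c "
from h import *
plan()"
python3 -m crank '{"offset":[[-0.01,0,0],[-0.01,0,0],[-0.01,0,0],[-0.01,0,0],[-0.01,0,0],[-0.01,0,0],[-0.01,0,0],[-0.01,0,0]],"twist":[0,0,0,0,0,0,0,0]}' >/dev/null
python3 -m crank '{"offset":[[0.045,0,0],[0.035,0,0],[-0.005,0,0],[-0.005,0,0]],"twist":[0,0,0,0]}' >/dev/null
python3 -c "
from h import *
plan([.5699,.1340,.116],-.164)"
```

```text
t 13.0 pos [0.5743 0.1342 0.22  ] zyaw -0.1516 xax [-2.740e-02 -1.000e-04 -9.996e-01] yax [ 0.151  0.989 -0.004] F [0.7 0.1 0. ] w 0.0855
 j6 [0.095 0.166 1.611 0.003 1.392 0.246]
t 14.2 pos [0.5804 0.1348 0.2499] zyaw -0.1515 xax [-0.0099  0.0016 -0.9999] yax [0.151 0.989 0.   ] F [-0.  -0.6  0.3] w 0.0856
 offset [ 0.134  -0.0024 -0.0089]
 twist 0.71
 j6 [0.094 0.147 1.576 0.003 1.429 0.246]
```

The pattern: slow rises followed by quick descents take the tilt out, and it is now 0.6°. I'll descend on the clip.

```bash
python3 -m crank '{"offset":[[0.015,0,-0.002],[0.015,0,-0.002],[0.015,0,-0.002],[0.015,-0.001,-0.002],[0.015,-0.001,-0.001],[0.01,0,0]],"twist":[0.7,0,0,0,0,0]}' >/dev/null
python3 -c "
from h import *
plan([.5699,.1340,.116],-.164)"
```

```text
t 14.8 pos [0.5733 0.135  0.1662] zyaw -0.1647 xax [ 7.0e-04  2.6e-03 -1.0e+00] yax [0.164 0.986 0.003] F [ 0.4 -0.3 -0.2] w 0.0857
 offset [ 0.0502 -0.0017 -0.0032]
 twist -0.04
 j6 [0.096 0.188 1.69  0.003 1.263 0.26 ]
```

```bash
python3 -m crank '{"offset":[[0.01,-0.001,-0.003],[0.01,0,-0.001],[0.01,0,0],[0.01,0,0],[0.006,0,0],[0,0,0]],"twist":[0,0,0,0,0,0]}' >/dev/null
python3 -c "
from h import *
plan([.5699,.1340,.116],-.164)"
```

```text
t 15.4 pos [0.5676 0.1348 0.1143] zyaw -0.1646 xax [-0.0021  0.0024 -1.    ] yax [0.164 0.986 0.002] F [-0.2  0.6 -0.2] w 0.0854
 offset [-0.0017 -0.0004  0.0024]
 twist -0.04
 j6 [0.097 0.234 1.74  0.003 1.169 0.26 ]
```

```bash
python3 -m crank '{"offset":[[-0.001,0,0.0024],[0,0,0]],"twist":[0,0]}' >/dev/null
python3 -m crank '{"offset":[[0,0,0],[0,0,0],[0,0,0],[0,0,0],[0,0,0],[0,0,0],[0,0,0]],"twist":[0,0,0,0,0,0,0]}' -1
python3 -c "
from h import *
im=snap('wrist','w5')
cv2.imwrite('pics/c6.png',cv2.resize(im[140:420,150:450],None,fx=2.1,fy=2.1,interpolation=cv2.INTER_CUBIC))
plan([.5699,.1340,.116],-.164)"
```

```text
time: 16.3
position: [0.5718, 0.1345, 0.1175]
tool_rot: [0.059, 0.704, -0.057, 0.705]
wrist_force: [0.5, 0.7, -0.7]
grip_width: 0.0145
t 16.35 pos [0.5718 0.1345 0.1175] zyaw -0.1646 xax [ 0.0015  0.0027 -1.    ] yax [0.164 0.986 0.003] F [ 0.2 -0.5 -1.3] w 0.0146
 offset [ 0.0015 -0.0008 -0.0017]
 twist -0.04
 j6 [0.095 0.236 1.731 0.003 1.172 0.259]
```

View pics/c6.png

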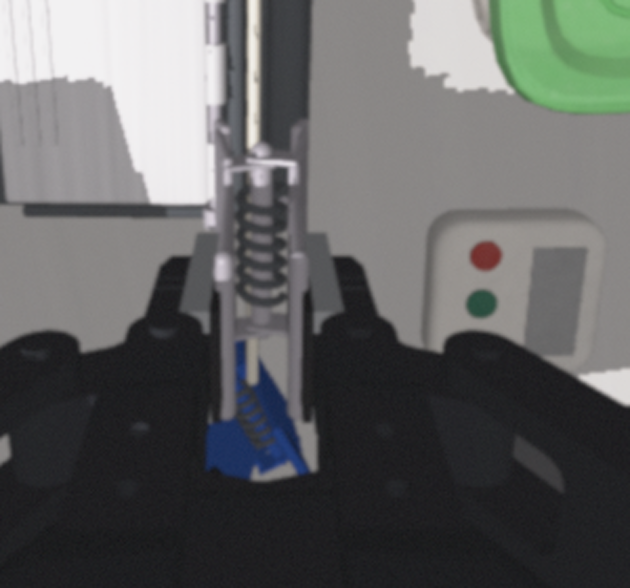

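The clip is squeezed with its wings parallel between the pads, and the card's edge passes between the jaws with a gap on each side. I'll lift it slowly and straight up.

```bash
python3 -m crank '{"offset":[[-0.01,0,-0.001],[-0.01,0,0],[-0.01,0,0],[-0.01,0,0],[-0.01,0,0],[-0.01,0,0],[-0.01,0,0],[-0.01,0,0]],"twist":[0,0,0,0,0,0,0,0]}' >/dev/null
python3 -c "
from h import *
plan([.507,-.127,.20],-.13)"
```

```text
t 17.15 pos [0.5705 0.1345 0.2047] zyaw -0.1646 xax [ 0.002   0.0027 -1.    ] yax [0.164 0.986 0.003] F [ 0.4 -0.3  0. ] w 0.0145
 offset [ 0.0039 -0.2684 -0.0198]
 twist -1.98
 j6 [0.095 0.146 1.662 0.003 1.331 0.26 ]
```

```bash
python3 -m crank '{"offset":[[0,-0.02,-0.0015],[0,-0.02,-0.0015],[0,-0.02,-0.0015],[0,-0.02,-0.0015],[0,-0.02,-0.0015],[0,-0.02,-0.0015],[0,-0.02,-0.0015],[0,-0.02,-0.0015]],"twist":[-0.5,-0.5,-0.5,-0.5,0,0,0,0]}' >/dev/null
python3 -c "
from h import *
plan([.507,-.127,.20],-.13)"
```

```text
t 17.95 pos [ 0.5374 -0.0251  0.2114] zyaw -0.1233 xax [ 0.0088  0.0036 -1.    ] yax [0.123 0.992 0.005] F [-0.5 -0.4 -0.7] w 0.0146
 offset [ 0.0108 -0.1049 -0.0177]
 twist 0.39
 j6 [-0.197  0.021  1.783  0.005  1.33  -0.075]
```

```bash
python3 -m crank '{"offset":[[0,-0.02,-0.003],[0,-0.02,-0.003],[0,-0.02,-0.003],[0,-0.02,-0.003],[0,-0.015,-0.003],[0,-0.009,-0.003],[0,0,0],[0,0,0]],"twist":[0,0,0,0,0,0,0,0]}' >/dev/null
python3 -c "
from h import *
im=snap('wrist','w6')
cv2.imwrite('pics/c7.png',cv2.resize(im[60:420,130:450],None,fx=1.65,fy=1.65,interpolation=cv2.INTER_CUBIC))
plan([.507,-.127,.20],-.13)"
```

```text
t 18.8 pos [ 0.5052 -0.1322  0.2147] zyaw -0.1262 xax [ 0.0107  0.0026 -0.9999] yax [0.126 0.992 0.004] F [-0.5  0.6 -0.3] w 0.0144
 offset [0.0148 0.0054 0.001 ]
 twist 0.22
 j6 [-0.411 -0.022  1.819  0.007  1.336 -0.287]
```

View pics/c7.png

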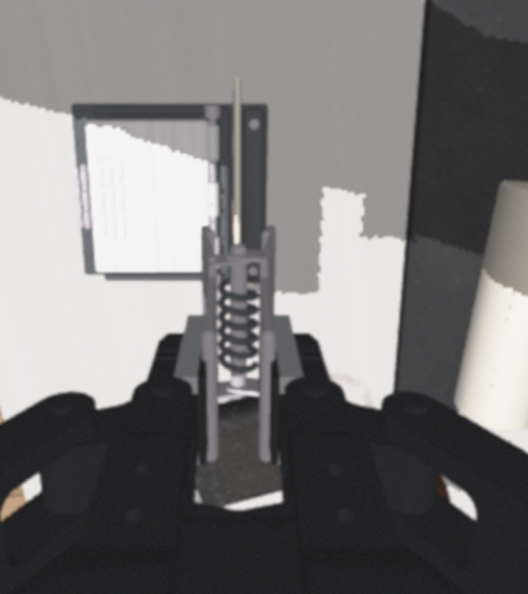

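```bash
python3 - <<'E'
from h import *
def r(x,y,z): return ray('w6',130+x/1.65,60+y/1.65,z)
A=r(237,79,.1);B=r(236.5,243,.1);d=(A-B)[:2];ey=d/np.hypot(*d);print('A',A,'B',B,'yaw',np.arctan2(-ey[0],ey[1]),'mid',A[:2]-.07*ey)
a=-.13;print('mid w/ yaw -.13',A[:2]-.07*np.array([-np.sin(a),np.cos(a)]))
for q in ((207,228),(268,228)): print('far jaw corner? z .165 ',r(*q,.175))
# clip centre line at coil far end & near
s=manip.read_state();M=R.from_quat(s['tool_rot']).as_matrix();
for dx,dy in((.0095,.012),(.0095,-.012),(.0095,.024)):
    p=s['position']+M@[dx,dy,0];print('proj',((proj('w6',p)-[130,60])*1.65).round(1))
plan([.508,-.127,.121],-.13)
E
```

```text
A [ 0.51495494 -0.0597259   0.1       ] B [ 0.50506614 -0.13539171  0.1       ] yaw -0.1299540305502218 mid [ 0.50588374 -0.12913565]
mid w/ yaw -.13 [ 0.50588055 -0.12913523]
far jaw corner? z .165  [ 0.49772725 -0.10799752  0.175     ]
far jaw corner? z .165  [ 0.51843135 -0.11068608  0.175     ]
proj [238.9 289.2]
proj [238.9 362.6]
proj [238.9 250.2]
t 18.8 pos [ 0.5052 -0.1322  0.2147] zyaw -0.1262 xax [ 0.0107  0.0026 -0.9999] yax [0.126 0.992 0.004] F [-0.5  0.6 -0.3] w 0.0144
 offset [0.0938 0.0052 0.0012]
 twist 0.22
 j6 [-0.411 -0.022  1.819  0.007  1.336 -0.287]
```

```bash
python3 -m crank '{"offset":[[0.01,0.004,0.001],[0.01,0,0],[0.01,0,0],[0.01,0,0],[0.01,0,0],[0,0,0]],"twist":[0,0,0,0,0,0]}' >/dev/null
python3 -c "
from h import *
plan([.507,-.128,.121],-.13)"
```

```text
t 19.4 pos [ 0.5069 -0.1248  0.1586] zyaw -0.1227 xax [ 0.008   0.0045 -1.    ] yax [0.122 0.992 0.005] F [-0.8  1.2 -0.7] w 0.0145
 offset [ 0.0376 -0.0034  0.0002]
 twist 0.42
 j6 [-0.397  0.034  1.873  0.008  1.229 -0.277]
```

```bash
python3 -m crank '{"offset":[[0,-0.004,0],[0.008,-0.001,0],[0.008,-0.001,0],[0,0,0]],"twist":[0.5,0,0,0]}' >/dev/null
python3 -c "
from h import *
plan([.507,-.128,.121],-.13)"
```

```text
t 19.8 pos [ 0.5065 -0.1317  0.1415] zyaw -0.1326 xax [ 0.0086  0.0041 -1.    ] yax [0.132 0.991 0.005] F [ 0.2 -0.8 -1.6] w 0.0144
 offset [ 0.0206  0.0036 -0.0002]
 twist -0.15
 j6 [-0.41   0.056  1.884  0.008  1.195 -0.28 ]
```

```bash
python3 -m crank '{"offset":[[0.006,0.003,0],[0.006,0,0],[0.006,0,0],[0.003,0,0],[0,0,0]],"twist":[0,0,0,0,0]}' >/dev/null
python3 -c "
from h import *
im=snap('wrist','w7')
s=cv2.imread('pics/w7.png')[150:420,160:430];snap('scene','s7')
o=np.hstack([cv2.resize(s,(540,540),interpolation=cv2.INTER_CUBIC),cv2.resize(cv2.imread('pics/s7.png')[200:330,260:325],(260,540),interpolation=cv2.INTER_CUBIC)])
cv2.imwrite('pics/c8.png',o)
plan([.507,-.128,.121],-.13)"
```

```text
t 20.4 pos [ 0.5076 -0.1285  0.1194] zyaw -0.1327 xax [ 0.0097  0.0037 -0.9999] yax [0.132 0.991 0.005] F [ 0.3  0.4 -0.2] w 0.0145
 offset [-0.0016  0.0004 -0.0006]
 twist -0.16
 j6 [-0.403  0.083  1.901  0.008  1.15  -0.274]
```

View pics/c8.png

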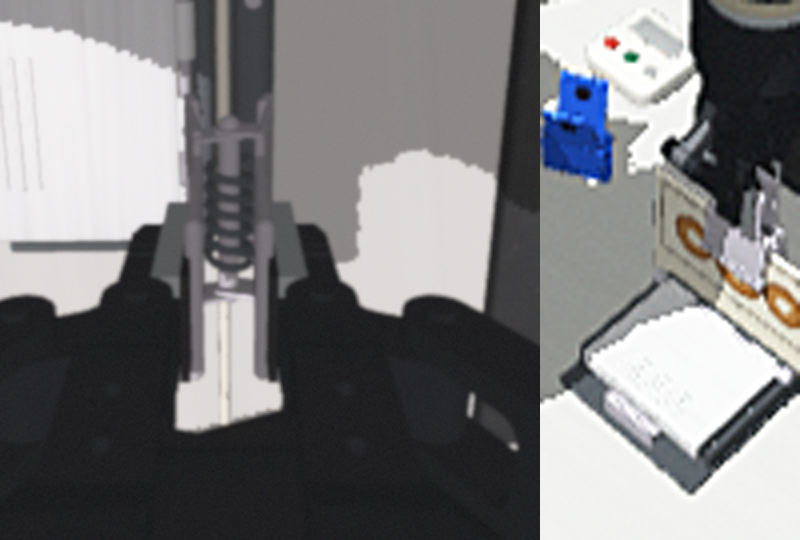

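```bash
python3 - <<'E'
from h import *
im=cv2.imread('pics/w7.png').astype(float)
# sub-pixel card-edge columns: bright strip near col 160+223/2=271.5
for v in (152,158,165,172,310,320,330,345): print(v,im[v,264:282].mean(1).round().astype(int).tolist())
def r(x,y,z): return ray('w7',x,y,z)
s=manip.read_state();M=R.from_quat(s['tool_rot']).as_matrix()
for v in(160,320):
    p=r(271.6,v,.1);print(p.round(4),(M.T@(p-s['position'])).round(4))
print('pin line px',[proj('w7',s['position']+M@[.0095,y,0]).round(1) for y in(.03,0,-.03)])
E
```

```text
152 [59, 57, 61, 78, 110, 136, 148, 150, 142, 123, 94, 71, 59, 52, 57, 60, 64, 69]
158 [59, 54, 59, 78, 110, 137, 148, 149, 143, 123, 94, 69, 57, 54, 58, 61, 64, 65]
165 [59, 56, 60, 82, 110, 137, 148, 149, 142, 124, 93, 71, 60, 56, 57, 61, 64, 66]
172 [60, 56, 60, 81, 110, 136, 147, 150, 143, 125, 94, 70, 59, 56, 57, 63, 63, 64]
310 [218, 219, 219, 217, 210, 207, 222, 231, 227, 210, 189, 195, 214, 219, 220, 219, 219, 218]
320 [219, 219, 220, 217, 204, 184, 203, 230, 229, 214, 193, 195, 214, 219, 219, 219, 219, 219]
330 [219, 219, 219, 219, 216, 205, 212, 230, 230, 215, 195, 196, 215, 219, 219, 219, 219, 219]
345 [219, 219, 219, 219, 215, 198, 203, 227, 225, 205, 184, 188, 213, 219, 219, 219, 218, 219]
[ 0.5123 -0.0811  0.1   ] [ 0.0196  0.0475 -0.0018]
[ 0.5003 -0.1692  0.1   ] [ 0.0191 -0.0414 -0.0019]
pin line px [array([275.3, 200.3]), array([275.3, 258.9]), array([275.2, 312. ])]
```

The wrist picture puts the card 1.5 mm toward the front of the clip's middle and parallel to it. The scene picture shows the cover shut and the clip over the middle ring. One small centring step is left.

```bash
python3 -m crank '{"offset":[[-0.0015,0,-0.0015],[0,0,0],[0,0,0]],"twist":[0,0,0]}' >/dev/null
python3 -c "
from h import *
im=snap('wrist','w8').astype(float)
s=manip.read_state();M=R.from_quat(s['tool_rot']).as_matrix()
g=im[150:175].mean(2).mean(0);c=np.arange(262,284);w=np.clip(g[262:284]-80,0,None);u=(c*w).sum()/w.sum()
print('card col',u,(M.T@(ray('w8',u,162,.1)-s['position'])).round(4));plan([.507,-.128,.121],-.13)
cv2.imwrite('pics/c9.png',cv2.resize(im[150:420,160:430],(540,540),interpolation=cv2.INTER_CUBIC))"
```

```text
card col 272.23655411457725 [ 0.0221  0.046  -0.0013]
t 20.75 pos [ 0.5066 -0.1285  0.1219] zyaw -0.1327 xax [ 0.0111  0.0031 -0.9999] yax [0.132 0.991 0.005] F [ 0.2 -0.4 -0.6] w 0.0147
 offset [0.0009 0.0006 0.0004]
 twist -0.16
 j6 [-0.404  0.077  1.903  0.008  1.153 -0.275][ WARN:0@1.815] global loadsave.cpp:1063 imwrite_ Unsupported depth image for selected encoder is fallbacked to CV_8U.
```

View pics/c9.png

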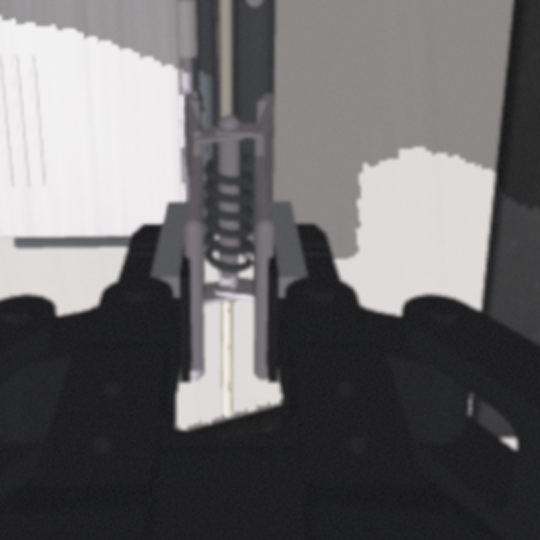

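```bash
python3 -m crank '{"offset":[[0.001,0,-0.0012],[0,0,0],[0,0,0],[0,0,0]],"twist":[0,0,0,0]}' >/dev/null
python3 -c "
from h import *
im=snap('wrist','w9').astype(float)
s=manip.read_state();M=R.from_quat(s['tool_rot']).as_matrix()
g=im[150:175].mean(2).mean(0);c=np.arange(262,284);w=np.clip(g[262:284]-80,0,None);u=(c*w).sum()/w.sum()
print('card col',u,(M.T@(ray('w9',u,162,.1)-s['position'])).round(4));plan([.507,-.128,.121],-.13)
a=cv2.imread('pics/top0.png');b=snap('top','t9');d=(cv2.absdiff(a,b).max(2)>45).astype(np.uint8)
n,l,st,ce=cv2.connectedComponentsWithStats(d);print([(st[i].tolist()) for i in range(1,n) if st[i][4]>25])
"
```

```text
card col 274.39463883932024 [ 0.0212  0.0461 -0.0001]
t 21.2 pos [ 0.5054 -0.1285  0.121 ] zyaw -0.1327 xax [ 0.0115  0.0029 -0.9999] yax [0.132 0.991 0.004] F [ 0.7 -0.2 -0.4] w 0.0144
 offset [0.     0.0007 0.0015]
 twist -0.16
 j6 [-0.405  0.075  1.907  0.008  1.151 -0.275]
[[320, 127, 27, 12, 141], [309, 157, 12, 11, 61], [330, 164, 29, 17, 340], [230, 176, 16, 19, 212], [63, 189, 167, 106, 7532], [225, 191, 180, 229, 17669], [219, 206, 19, 8, 64], [231, 226, 6, 18, 41], [253, 265, 35, 39, 913], [219, 295, 8, 8, 40], [314, 322, 7, 40, 135], [0, 355, 36, 29, 711], [262, 400, 45, 20, 551], [187, 408, 34, 12, 221]]
```

```bash
python3 -c "
from cell import manip
print(manip.close_job())"
```

```text
the job is handed in; nothing more can be done
None
```

The job is handed in at about 21 s. The new stand's cover is pressed shut, and the gripper is still holding the clip squeezed open over the middle of the new card's top edge.

- **Cover:** I pressed it down to the shut height, with 55 N on the wrist at most, and took the hand off. Pictures afterwards show it flat and the card upright.
- **Clip:** I squeezed it by both wings and lifted it straight off the old card. I then lowered it over the new edge, with its jaw tips about 18–19 mm below the edge by calculation.
- **Position:** In the last wrist picture the card's edge and the clip's pin line agree to well under 1 mm. The twist is about 0.2° off square and the tool leans about 0.7°. The wrist force was under 1 N, so nothing seems to be touching.
- **Middle of the edge:** My three readings along the card differ by up to 5 mm, and the base corners measured 103 mm against the 112 mm given. I went by the card's own ends.
- **Grip width:** It reads 14.5 mm, not the 18 mm given for fully squeezed. The pictures show the wings parallel and the jaws open, and I did not explain the difference.
- **Other things on the worktop:** I touched none of them knowingly. The before-and-after top comparison could not confirm this, because the arm and its shadow account for too much of the change.

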